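# Weigh by feel and load the two glue-up boards

### The arm

A 7-joint arm with a two-finger parallel gripper is mounted at the origin on the work surface. World frame = base frame: x ahead of the robot, y to its left, z up, the work surface at z = 0. Lengths are in m, angles in rad, forces in N, time in s.
With the tool pointing down it reaches from about 0.425 to 0.825 m from the base axis. Payload 3.6 kg.
Tool frame: the origin (TCP) lies on the centre line of the jaws, within the pads' length; the fingertips stand 11 mm ahead of it and the grasp point (between the pads) lies 8 mm behind it (robot.tip_extent is the distance from the TCP to the fingertips, in m); z points along the fingers, x is the direction in which the jaws open and shut, and the axes are right-handed (so a half turn about z gives the same grasp; the last joint's range is limited). The gripper opens to 85 mm and grips with 20 to 120 N. Pads are 22 mm wide; open, the fingers measure 114 mm over their backs; the gripper's body (76 mm by 85 mm) begins 54 mm behind the grasp point. The pads swing forward as they close: fully open they stand 13 mm farther back than shut.
Start: joints at [1.127, 0.615, -0.013, 1.423, 0.008, 1.103, -0.04], TCP at [0.263, -0.594, 0.242] pointing down, gripper open.
Joint ranges: [-3.12, 3.12], [-0.3, 2.06], [-1.34, 1.32], [0.26, 2.42], [-1.36, 4.5], [0.01, 1.98], [-2.84, 2.84]. Speed limits (rad/s): [2.79, 2.79, 3.14, 3.14, 3.14, 3.14, 3.14].

### API

Orientations are given as a unit quaternion [x, y, z, w].
In Python, from station import robot gives the robot as it stands.
- The arm moves only by the tool apply_moves, never from a script. Its argument "series" is a list that holds one entry, the list of rows, each a list of 7 numbers: the shift along the tool's x, y, z in cm, then the turn, a rotation vector about the tool's x, y, z in rad, then the finger opening in cm, from 0 to 8.54. A call has 1 to 12 rows; each row shifts and turns the pose as measured when the row begins, along the tool's axes as they then stand; what a row does not reach is not made up. A row lasts 1/8 s, in which the tool goes at most 62.5 mm and 10.7 degrees, less where a joint would pass 70% of its speed; a pose out of reach is approached as far as the arm can. A call with a gripper value outside its range is refused whole. The fingers move at their own pace and stop on an object; "force" is the grip in N (left out, the last holds). Time passes only in rows, so rows that do not move let the fingers close. It gives the time, the measured TCP pose, the force and the opening at its end, in the units of the state.
- robot.get_state(): the state, without advancing time (a new reading comes with each control period).
- robot.read_camera(name): name is "scene" or "top" or "wrist"; returns a dict with "image" (420x560x3 uint8, red, green, blue), "depth" (420x560 float32, m along the optical axis (not along the pixel's ray), 0 where there is no reading), "K" (3x3 intrinsics, pixels), "extrinsics" (4x4, takes a point from world to camera coordinates); the wrist camera has in their place "tool_from_camera" (4x4, takes a point from camera to tool coordinates, whose origin is the TCP and whose axes are the tool frame's). Camera axes: x right, y down, z forward; pixel columns grow to the right and rows downward; lengths in m; the calibration is good to about 2 mm. A picture is of the moment at which its call begins: read the wrist's pose just before it.
- robot.hand_in(): hands the job in, once; it reports no verdict.
The state is a dict: "time_s": time; "qpos": joint angles; "joint_velocities": joint speeds; "effort": joint torques, N m; "ee_pos": TCP position; "eef_rot": TCP orientation; "wrist_force": force on the tool from outside, world axes, zero at the start; "wrist_torque": the same for the moment, N m; "width": finger opening in m.
Only numpy, scipy, OpenCV 4.12 (cv2) and the standard library are available. Lean on these libraries where they do the work, as an engineer would, in place of code of your own. Each camera call takes 0.05 s, during which the arm holds its last target.

### The job

Three look-alike shot-filled weights hold different amounts of shot: feel which is which by lifting them, then set the heaviest gently in the middle of the larger pressing board and the lightest gently in the middle of the smaller one, both standing upright. Leave the remaining weight standing where you found it, never crush the boards down hard into their foam, and do not shift the other things on the bench.

Things in the scene. Friction and masses are not known exactly. Their poses are not given: they have to be found in the camera images.
- weight_1: one of three look-alike shot-filled weights: grey upright canister 64 mm in diameter and 55 mm high with a dark band, carrying a round black knob 30 mm in diameter and 38 mm high on top (93 mm in all; grasp the knob). Origin at the centre of its underside, z up. Between 0.2 and 1 kg: the three differ clearly (by at least 0.15 kg) but any of them may be the heavy, middle or light one
- weight_2: one of three look-alike shot-filled weights: grey upright canister 64 mm in diameter and 55 mm high with a dark band, carrying a round black knob 30 mm in diameter and 38 mm high on top (93 mm in all; grasp the knob). Origin at the centre of its underside, z up. Between 0.2 and 1 kg: the three differ clearly (by at least 0.15 kg) but any of them may be the heavy, middle or light one
- weight_3: one of three look-alike shot-filled weights: grey upright canister 64 mm in diameter and 55 mm high with a dark band, carrying a round black knob 30 mm in diameter and 38 mm high on top (93 mm in all; grasp the knob). Origin at the centre of its underside, z up. Between 0.2 and 1 kg: the three differ clearly (by at least 0.15 kg) but any of them may be the heavy, middle or light one
- large_board_top (a point): centre of the upper face of the larger plywood pressing board (135 x 100 mm, 12 mm thick, long side along the point's y, top 50 mm above the table when unloaded), which lies on a brown carved wooden fragment (190 x 80 mm, 8 mm thick, showing at both ends), on a white foam pad; the point moves down with the board. Boards may be either side of the jar
- large_board (a joint): how far the larger board has sunk straight down into its springy foam, in m: 0 unloaded, about 1 mm per 0.9 N of load; crushed past 17 mm (about 15 N)
- small_board_top (a point): centre of the upper face of the smaller plywood pressing board (90 x 80 mm, 12 mm thick, long side along the point's y, top 50 mm above the table when unloaded), which lies on a brown carved wooden fragment (130 x 60 mm, 8 mm thick, showing at both ends), on a white foam pad; the point moves down with the board. Boards may be either side of the jar
- small_board (a joint): how far the smaller board has sunk straight down into its springy foam, in m: 0 unloaded, about 1 mm per 0.65 N of load; crushed past 12.5 mm (about 8 N)
- jar: bystander: closed clear jar, 44 mm in diameter, 50 mm high, between the two boards; origin at its underside
- foam_block: bystander: cream foam block 50 x 28 x 25 mm high among the weights; origin at its underside
- blower: bystander: black rubber air blower standing upright, 68 mm in diameter, 150 mm high, at the left; origin at its underside
- spatula: bystander: spatula 190 mm long lying at the right
- dish: bystander: shallow glass dish 90 mm in diameter, 20 mm high, at the left; origin at its underside
- foam_wedge: bystander: cream foam block 80 x 50 x 40 mm at the right; origin at its underside
There are look-alikes about, which are no part of the job. Leave any blue or yellow look-alike of the weight_3 alone.

How it is judged:
By the outcome, as a careful person would: the job done as asked, in the order asked, and still so for the second after the job is handed in, with the robot touching nothing.
It also fails if it takes over 70 s, if anything falls off the work surface, if the arm or the gripper's body presses on something with over 40 N, if the wrist force passes 120 N, or if a joint passes its speed limit or range.

## Working session

There is one attempt and no reset: what is moved stays moved. The work goes in short steps, Python scripts to look and compute and a tool call to move; the robot and the scene stay as the last step left them, time stands still between calls to the robot, and variables do not carry over. Pictures are saved under pics/ and viewed, and the job is handed in when it is done.

Besides the shell and the picture viewer there is one more tool, called after "Emit:" as name(argument=value, ...) on one line, values as JSON. apply_moves: Moves the arm, as the interface text tells. Its arguments: {"type":"object","properties":{"series":{"type":"array","items":{"type":"array","items":{"type":"array","items":{"type":"number"}}}},"force":{"type":"number"}},"required":["series"]}

```bash
ls; mkdir -p pics; python3 - <<'E'
from station import robot
import cv2,numpy as np
s=robot.get_state(); print({k:np.round(v,4).tolist() if k!='time_s' else v for k,v in s.items()})
for n in ['top','scene']:
    c=robot.read_camera(n); cv2.imwrite(f'pics/{n}0.png',c['image'][:,:,::-1]); np.savez(f'{n}0.npz',**c)
    print(n,c['K'].round(1).tolist(),c['extrinsics'].round(3).tolist())
E
```

```text
pics
{'time_s': 0.0, 'qpos': [1.1275, 0.6159, -0.0126, 1.4249, 0.0081, 1.1034, -0.0404], 'joint_velocities': [-0.001, -0.0001, 0.0011, 0.0009, -0.0008, 0.0024, -0.0002], 'effort': [-0.0003, -46.9209, 0.2589, -17.1037, 0.0099, 0.0097, -0.0], 'ee_pos': [0.2629, -0.5936, 0.2411], 'eef_rot': [0.8381, -0.5455, -0.0011, -0.0007], 'wrist_force': [0.4605, 0.3357, 0.0961], 'wrist_torque': [-0.019, 0.0045, -0.0227], 'width': 0.0854}
top [[411.4, 0.0, 280.9], [0.0, 411.4, 214.2], [0.0, 0.0, 1.0]] [[0.029, -1.0, 0.004, 0.0], [-0.993, -0.029, -0.116, 0.516], [0.116, -0.001, -0.993, 1.011], [0.0, 0.0, 0.0, 1.0]]
scene [[415.3, 0.0, 278.1], [0.0, 415.3, 210.5], [0.0, 0.0, 1.0]] [[0.111, 0.994, 0.004, -0.044], [0.794, -0.086, -0.602, -0.374], [-0.598, 0.07, -0.798, 1.514], [0.0, 0.0, 0.0, 1.0]]
```

View pics/top0.png

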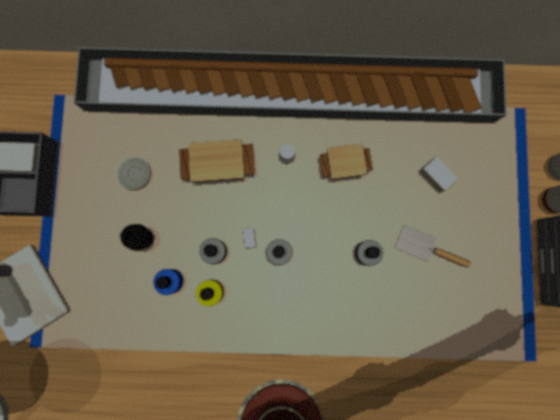

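View pics/scene0.png

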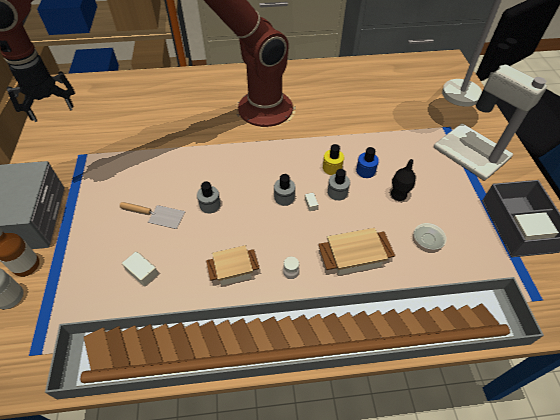

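The top view shows three grey canisters at (213,250), (278,251) and (370,252). The blue (167,281) and yellow (209,293) look-alikes and the black blower (137,237) are not mine. The large board is at (216,160), the small one at (347,161), and the jar sits between them at (287,153).

```bash
cat > h.py <<'E'
import numpy as np,cv2
def pts(c):
    d=c['depth'];K=c['K'];E=c['extrinsics'];v,u=np.mgrid[:420,:560]
    P=np.stack([(u-K[0,2])/K[0,0]*d,(v-K[1,2])/K[1,1]*d,d],-1)
    return (P-E[:3,3])@E[:3,:3]   # R^T (p-t)
def ray(c,u,v,z):
    K=c['K'];E=c['extrinsics'];o=-E[:3,:3].T@E[:3,3]
    r=E[:3,:3].T@np.array([(u-K[0,2])/K[0,0],(v-K[1,2])/K[1,1],1]);return o+r*(z-o[2])/r[2]
E
python3 - <<'E'
from h import *
for n,W in [('top',[(213,250),(278,251),(370,252),(167,281),(209,293)]),('scene',[(339,180),(285,188),(208,196)])]:
    c=dict(np.load(n+'0.npz'));P=pts(c);g=c['image'].max(-1)
    for u,v in W:
        y0,x0=v-22,u-22
        m=((g[y0:v+22,x0:u+22]<45)).astype(np.uint8); q=P[y0:v+22,x0:u+22]
        if n=='top':
            k=(q[...,2]>.082)&(q[...,2]<.105)
            a=np.argwhere(k).mean(0); print(n,u,v,'npx',k.sum(),'zmed',np.median(q[k][:,2]).round(4),'mean',q[k].mean(0).round(4),'mid',((q[k].max(0)+q[k].min(0))/2).round(4),'ray',ray(c,x0+a[1],y0+a[0],.093).round(4))
            k=(q[...,2]>.047)&(q[...,2]<.062);print('  can',k.sum(),((q[k].max(0)+q[k].min(0))/2).round(4))
        else:
            k=(q[...,2]>.086)&(q[...,2]<.1);print(n,u,v,k.sum(),((q[k].max(0)+q[k].min(0))/2).round(4),q[k].mean(0).round(4))
c=dict(np.load('top0.npz'));P=pts(c)
s=c
for nm,(u,v) in dict(large=(216,160),small=(347,161)).items():
    for nn in ('top','scene'):
        c=dict(np.load(nn+'0.npz'));P=pts(c)
        ctr=ray(dict(np.load('top0.npz')),u,v,.05)
        k=(abs(P[...,0]-ctr[0])<.09)&(abs(P[...,1]-ctr[1])<.115)&(P[...,2]>.043)&(P[...,2]<.058)
        k=cv2.morphologyEx(k.astype(np.uint8),cv2.MORPH_OPEN,np.ones((5,5)))>0
        q=P[k].astype(np.float32); r=cv2.minAreaRect(q[:,:2]); print(nm,nn,k.sum(),np.median(q[:,2]).round(4),np.round(r[0],4),np.round(r[1],4),round(r[2],2))
c=dict(np.load('top0.npz'))
for nm,(u,v,z) in dict(jar=(287,153,.05),foam=(249,238,.025),blower=(137,237,.1)).items(): print(nm,ray(c,u,v,z).round(3))
im=c['image'][:,:,::-1]
cv2.imwrite('pics/crop0.png',cv2.resize(im[130:310,120:400],None,fx=2.8,fy=2.8))
E
```

```text
top 213 250 npx 130 zmed 0.0922 mean [0.4185 0.1821 0.0917] mid [0.4191 0.1826 0.0896] ray [0.4184 0.1819 0.093 ]
  can 395 [0.4192 0.1825 0.0539]
top 278 251 npx 122 zmed 0.0926 mean [0.4207 0.019  0.0924] mid [0.4203 0.0196 0.0935] ray [0.4207 0.019  0.093 ]
  can 411 [0.4203 0.0186 0.0532]
top 370 252 npx 130 zmed 0.0921 mean [ 0.425  -0.2041  0.0918] mid [ 0.4256 -0.2049  0.0909] ray [ 0.425  -0.2039  0.093 ]
  can 385 [ 0.4254 -0.2046  0.0544]
top 167 281 npx 138 zmed 0.0923 mean [0.3407 0.2896 0.092 ] mid [0.3406 0.2901 0.09  ] ray [0.3407 0.2893 0.093 ]
  can 397 [0.3398 0.2902 0.0545]
top 209 293 npx 135 zmed 0.0925 mean [0.3168 0.1858 0.0923] mid [0.3169 0.1862 0.0899] ray [0.3169 0.1857 0.093 ]
  can 412 [0.3165 0.1862 0.0543]
scene 339 180 80 [0.4224 0.1798 0.0917] [0.4239 0.1797 0.0924]
scene 285 188 78 [0.4239 0.0169 0.0914] [0.4256 0.0159 0.0925]
scene 208 196 81 [ 0.4294 -0.2078  0.0914] [ 0.4305 -0.208   0.093 ]Traceback (most recent call last):
  File "<stdin>", line 21, in <module>
cv2.error: OpenCV(4.12.0) /io/opencv/modules/imgproc/src/convhull.cpp:143: error: (-215:Assertion failed) total >= 0 && (depth == CV_32F || depth == CV_32S) in function 'convexHull'
```

```bash
python3 - <<'E'
from h import *
for nm,(u,v) in dict(large=(216,160),small=(347,161)).items():
    for nn in ('top','scene'):
        c=dict(np.load(nn+'0.npz'));P=pts(c)
        ctr=ray(dict(np.load('top0.npz')),u,v,.05)
        k=(abs(P[...,0]-ctr[0])<.09)&(abs(P[...,1]-ctr[1])<.095)&(P[...,2]>.045)&(P[...,2]<.058)
        k=cv2.morphologyEx(k.astype(np.uint8),cv2.MORPH_OPEN,np.ones((5,5)))>0
        q=P[k].astype(np.float32); r=cv2.minAreaRect(np.ascontiguousarray(q[:,:2])); print(nm,nn,k.sum(),np.median(q[:,2]).round(4),np.round(r[0],4),np.round(r[1],4),round(r[2],2))
c=dict(np.load('top0.npz'))
for nm,(u,v,z) in dict(jar=(287,153,.05),foam=(249,238,.025),blower=(137,237,.1)).items(): print(nm,ray(c,u,v,z).round(3))
im=c['image'][:,:,::-1]
cv2.imwrite('pics/crop0.png',cv2.resize(im[130:310,120:400],None,fx=2.8,fy=2.8))
E
```

```text
large top 1823 0.0489 [0.6469 0.1854] [0.1003 0.1347] 6.21
large scene 1658 0.0506 [0.6501 0.1823] [0.1029 0.1366] 5.29
small top 955 0.0489 [ 0.655  -0.1453] [0.0807 0.0902] 9.74
small scene 965 0.0506 [ 0.6577 -0.1478] [0.0832 0.0905] 8.59
jar [0.67  0.004 0.05 ]
foam [0.454 0.094 0.025]
blower [0.444 0.351 0.1  ]
```

View pics/crop0.png

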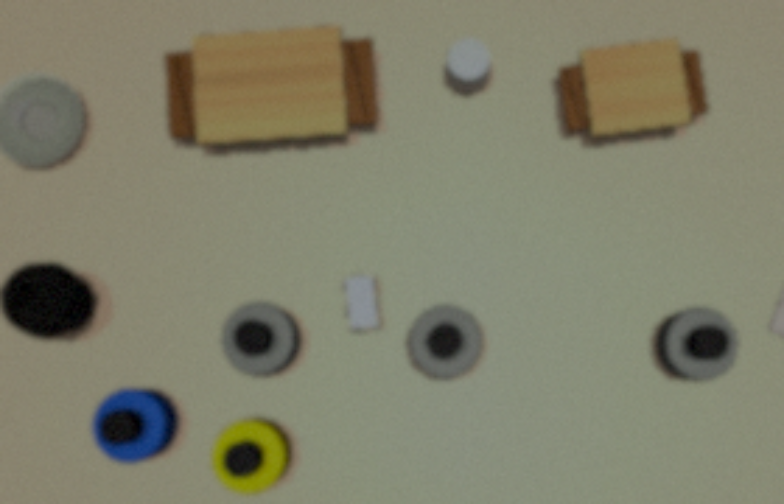

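Emit:
apply_moves(series=[[[0,0,0,0,0,-0.18,8.0],[0,0,0,0,0,-0.18,7.0],[0,0,0,0,0,-0.18,6.0],[0,0,0,0,0,-0.18,6.0],[0,0,0,0,0,-0.18,6.0],[0,0,0,0,0,-0.18,6.0],[0,0,0,0,0,-0.08,6.0]]], force=40)

```text
time_s: 0.98
ee_pos: [0.2612, -0.591, 0.2361]
eef_rot: [1.0, 0.023, -0.003, -0.006]
wrist_force: [0.4, -0.0, 0.3]
width: 0.0601
```

```bash
cat >> h.py <<'E'
from scipy.spatial.transform import Rotation as Rn
def delta(robot,tgt):
    s=robot.get_state();R=Rn.from_quat(s['eef_rot'])
    Rt=Rn.from_matrix(np.diag([1.,-1,-1]))
    d=R.inv().apply(np.array(tgt)-s['ee_pos'])*100
    print('t',round(s['time_s'],2),'pos',np.round(s['ee_pos'],4),'q',np.round(s['qpos'],2),'cm',d.round(2),'turn',(R.inv()*Rt).as_rotvec().round(3),'F',np.round(s['wrist_force'],2),'w',round(s['width'],4))
E
python3 -c "
from h import *
from station import robot
delta(robot,[.4275,-.2065,.2])"
```

```text
t 0.97 pos [ 0.2612 -0.591   0.2361] q [ 1.31  0.64 -0.33  1.42  0.22  1.13  0.99] cm [ 18.37 -37.62   3.95] turn [-0.012  0.006  0.045] F [ 0.4  -0.04  0.34] w 0.0601
```

Emit:
apply_moves(series=[[[2.2,-4.7,0.5,-0.012,0.006,0.045,6.0],[2.3,-4.7,0.5,0,0,0,6.0],[2.3,-4.7,0.5,0,0,0,6.0],[2.3,-4.7,0.5,0,0,0,6.0],[2.3,-4.7,0.5,0,0,0,6.0],[2.3,-4.7,0.5,0,0,0,6.0],[2.3,-4.7,0.5,0,0,0,6.0],[2.3,-4.7,0.5,0,0,0,6.0],[0,0,0,0,0,0,6.0]]])

```text
time_s: 2.1
ee_pos: [0.4462, -0.2032, 0.191]
eef_rot: [1.0, -0.002, -0.002, -0.002]
wrist_force: [-0.4, 0.0, 0.6]
width: 0.0601
```

```bash
cat >> h.py <<'E'
def wrist(robot,name,zlo=.085,zhi=.105):
    s=robot.get_state();c=robot.read_camera('wrist')
    cv2.imwrite(f'pics/{name}.png',c['image'][:,:,::-1])
    T=np.eye(4);T[:3,:3]=Rn.from_quat(s['eef_rot']).as_matrix();T[:3,3]=s['ee_pos']
    M=T@c['tool_from_camera']; c['extrinsics']=np.linalg.inv(M)
    P=pts(c); P[c['depth']==0]=np.nan
    return c,P
E
python3 -c "
from h import *
from station import robot
delta(robot,[.4275,-.2065,.2])
c,P=wrist(robot,'w1')
k=(P[...,2]>.085)&(P[...,2]<.1)&(np.hypot(P[...,0]-.4275,P[...,1]+.2065)<.04)
q=P[k];print(k.sum(),q.mean(0),(q.max(0)+q.min(0))/2,np.median(q[:,2]),np.ptp(q,0))
"
```

```text
t 2.1 pos [ 0.4462 -0.2032  0.191 ] q [ 0.63  0.46 -0.35  1.93  0.21  0.79  0.16] cm [-1.87  0.33 -0.9 ] turn [-0.003  0.003 -0.004] F [-0.39  0.04  0.61] w 0.0601
1088 [ 0.42874903 -0.20537257  0.09188027] [ 0.42828406 -0.20627065  0.08987473] 0.09212889159182375 [0.02940047 0.02945563 0.00949695]
```

View pics/w1.png

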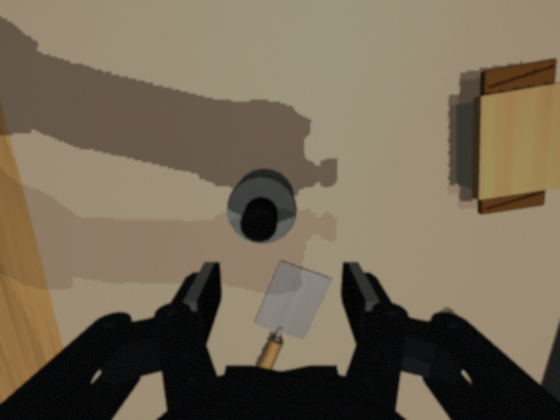

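Emit:
apply_moves(series=[[[-1.0,0.2,2.0,0,0,0,6.0],[-0.8,0.1,2.5,0,0,0,6.0],[0,0,2.0,0,0,0,6.0],[0,0,0,0,0,0,6.0]]])

```text
time_s: 2.65
ee_pos: [0.4234, -0.2153, 0.1242]
eef_rot: [1.0, -0.009, -0.003, 0.001]
wrist_force: [-0.6, -0.4, 0.3]
width: 0.06
```

```bash
python3 -c "
from h import *
from station import robot
delta(robot,[.428,-.206,.071])"
```

```text
t 2.65 pos [ 0.4234 -0.2153  0.1242] q [ 0.63  0.54 -0.3   2.04  0.28  0.6   0.12] cm [ 0.47 -0.95  5.31] turn [ 0.002  0.006 -0.018] F [-0.6  -0.4   0.26] w 0.06
```

Emit:
apply_moves(series=[[[0.5,-0.9,1.0,0,0,-0.018,6.0],[0,0,0.5,0,0,0,6.0],[0,0,0,0,0,0,6.0]]])

```text
time_s: 3.02
ee_pos: [0.4296, -0.2075, 0.1095]
eef_rot: [1.0, -0.001, -0.002, 0.002]
wrist_force: [0.5, -0.8, -0.0]
width: 0.0602
```

```bash
python3 -c "
from h import *
from station import robot
delta(robot,[.428,-.206,.071])"
```

```text
t 3.02 pos [ 0.4296 -0.2075  0.1095] q [ 0.6   0.56 -0.29  2.05  0.3   0.57  0.1 ] cm [-0.15 -0.17  3.85] turn [ 0.004  0.004 -0.001] F [ 0.47 -0.79 -0.  ] w 0.0602
```

Knob clearance is wide along x (60 mm opening) so straight down is fine.

Emit:
apply_moves(series=[[[-0.1,-0.1,1.0,0,0,0,6.0],[0,-0.1,1.0,0,0,0,6.0],[0,0,1.0,0,0,0,6.0],[0,0,0.5,0,0,0,6.0],[0,0,0,0,0,0,6.0]]])

```text
time_s: 3.65
ee_pos: [0.4286, -0.2056, 0.0722]
eef_rot: [1.0, -0.001, -0.002, 0.002]
wrist_force: [0.6, 0.2, 0.7]
width: 0.0601
```

```bash
python3 -c "
from h import *
from station import robot
delta(robot,[.428,-.206,.071])"
```

```text
t 3.65 pos [ 0.4286 -0.2056  0.0722] q [ 0.57  0.63 -0.25  2.08  0.33  0.47  0.06] cm [-0.06  0.04  0.12] turn [ 0.004  0.003 -0.001] F [0.65 0.24 0.66] w 0.0601
```

Close, then lift a little and weigh.

Emit:
apply_moves(series=[[[0,0,0,0,0,0,3.5],[0,0,0,0,0,0,3.1],[0,0,0,0,0,0,2.0],[0,0,0,0,0,0,2.0],[0,0,0,0,0,0,2.0]]], force=50)

```text
time_s: 4.28
ee_pos: [0.428, -0.2057, 0.0726]
eef_rot: [1.0, -0.001, -0.002, 0.002]
wrist_force: [0.2, -0.2, 0.1]
width: 0.0286
```

Emit:
apply_moves(series=[[[0,0,-0.4,0,0,0,2.0],[0,0,-0.6,0,0,0,2.0],[0,0,0,0,0,0,2.0],[0,0,0,0,0,0,2.0],[0,0,0,0,0,0,2.0]]])

```text
time_s: 4.9
ee_pos: [0.4259, -0.2049, 0.0812]
eef_rot: [1.0, -0.001, -0.005, 0.001]
wrist_force: [0.6, 0.4, -7.3]
width: 0.0284
```

```bash
python3 -c "
from h import *
from station import robot
delta(robot,[.428,-.206,.071])
print(robot.get_state()['wrist_torque'],robot.get_state()['effort'])
c=robot.read_camera('scene');cv2.imwrite('pics/s1.png',c['image'][:,:,::-1])
delta(robot,[.428,-.206,.071])
"
```

```text
t 4.9 pos [ 0.4259 -0.2049  0.0812] q [ 0.57  0.61 -0.26  2.08  0.32  0.5   0.07] cm [0.22 0.1  1.02] turn [ 0.002  0.009 -0.002] F [ 0.62  0.38 -7.29] w 0.0284
[ 0.03193946 -0.0785504  -0.00365166] [ 1.36062247e-02 -4.12445283e+01 -2.36959286e+00 -9.75105107e+00
  1.70560763e-02  5.65473118e-02  8.08685036e-05]
t 4.95 pos [ 0.4258 -0.2049  0.0812] q [ 0.57  0.61 -0.26  2.08  0.32  0.5   0.07] cm [0.23 0.1  1.01] turn [ 0.002  0.009 -0.002] F [ 0.    0.27 -8.19] w 0.0287
```

View pics/s1.png

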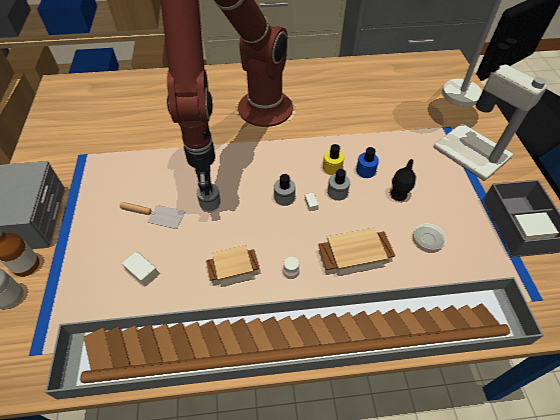

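Weight C reads about 7.3 to 8.2 N (roughly 0.79 kg), so it is heavy or middle. I'll set it back where it was.

Emit:
apply_moves(series=[[[0.2,0.1,0.3,0,0.009,0,2.0],[0,0,0.1,0,0,0,2.0],[0,0,0,0,0,0,2.0]]])

```text
time_s: 5.32
ee_pos: [0.4278, -0.206, 0.0766]
eef_rot: [1.0, -0.001, -0.0, 0.001]
wrist_force: [0.0, 0.9, -7.3]
width: 0.029
```

```bash
python3 -c "
from h import *
from station import robot
delta(robot,[.428,-.2057,.073])
"
```

```text
t 5.33 pos [ 0.4278 -0.206   0.0766] q [ 0.57  0.62 -0.25  2.08  0.33  0.48  0.07] cm [ 0.02 -0.03  0.36] turn [ 0.002  0.    -0.002] F [ 0.01  0.93 -7.27] w 0.029
```

Emit:
apply_moves(series=[[[0,0,0.2,0,0,0,2.0],[0,0,0.15,0,0,0,2.0],[0,0,0,0,0,0,2.0]]])

```text
time_s: 5.7
ee_pos: [0.4278, -0.206, 0.0728]
eef_rot: [1.0, -0.001, -0.0, 0.001]
wrist_force: [0.9, 0.1, -7.9]
width: 0.0289
```

```bash
python3 -c "
from h import *
from station import robot
delta(robot,[.428,-.2057,.073])
"
```

```text
t 5.7 pos [ 0.4278 -0.206   0.0728] q [ 0.57  0.63 -0.25  2.09  0.33  0.47  0.07] cm [ 0.02 -0.03 -0.02] turn [ 0.002  0.    -0.002] F [ 0.93  0.12 -7.87] w 0.0289
```

Emit:
apply_moves(series=[[[0,0,0.1,0,0,0,2.0],[0,0,0.05,0,0,0,2.0]]])

```text
time_s: 5.95
ee_pos: [0.428, -0.2058, 0.0726]
eef_rot: [1.0, -0.001, 0.0, 0.001]
wrist_force: [-1.3, 0.3, -0.2]
width: 0.0286
```

Standing again (about 0 N, same z). Release and go up.

Emit:
apply_moves(series=[[[0,0,0,0,0,0,4.0],[0,0,0,0,0,0,6.0],[0,0,0,0,0,0,6.0],[0,0,-1.0,0,0,0,6.0],[0,0,-2.0,0,0,0,6.0],[0,0,-2.0,0,0,0,6.0],[0,0,0,0,0,0,6.0]]])

```text
time_s: 6.82
ee_pos: [0.4313, -0.2068, 0.1272]
eef_rot: [1.0, -0.001, 0.005, 0.003]
wrist_force: [0.5, -0.8, -0.1]
width: 0.0607
```

```bash
python3 -c "
from h import *
from station import robot
delta(robot,[.422,.0175,.15])
"
```

```text
t 6.83 pos [ 0.4313 -0.2068  0.1272] q [ 0.61  0.53 -0.31  2.04  0.28  0.6   0.11] cm [ -0.94 -22.42  -2.42] turn [ 0.006 -0.009 -0.001] F [ 0.49 -0.76 -0.07] w 0.0607
```

Emit:
apply_moves(series=[[[0,-3.5,-1.2,0,-0.009,0,6.0],[-0.1,-4.0,-1.0,0,0,0,6.0],[-0.2,-4.0,0,0,0,0,6.0],[-0.2,-4.0,0,0,0,0,6.0],[-0.2,-4.0,0,0,0,0,6.0],[-0.2,-2.8,0,0,0,0,6.0],[0,0,0,0,0,0,6.0]]])

```text
time_s: 7.7
ee_pos: [0.4223, 0.0219, 0.146]
eef_rot: [1.0, -0.002, -0.001, 0.003]
wrist_force: [0.3, -1.1, -0.9]
width: 0.0601
```

```bash
python3 -c "
from h import *
from station import robot
delta(robot,[.422,.0175,.11])
c,P=wrist(robot,'w2')
k=(P[...,2]>.085)&(P[...,2]<.1)&(np.hypot(P[...,0]-.422,P[...,1]-.0175)<.04)
q=P[k];print(k.sum(),q.mean(0),(q.max(0)+q.min(0))/2,np.ptp(q,0))
"
```

```text
t 7.7 pos [0.4223 0.0219 0.146 ] q [ 0.12  0.44 -0.31  2.16  0.24  0.58 -0.37] cm [-0.02  0.42  3.6 ] turn [ 0.005  0.001 -0.004] F [ 0.26 -1.1  -0.91] w 0.0601
1593 [0.42407762 0.01932932 0.09185476] [0.42417491 0.01824737 0.08977079] [0.02943638 0.02951119 0.00946576]
```

Emit:
apply_moves(series=[[[0.15,0.35,1.0,0,0,0,6.0],[0,0,1.0,0,0,0,6.0],[0,0,1.0,0,0,0,6.0],[0,0,0,0,0,0,6.0]]])

```text
time_s: 8.25
ee_pos: [0.4232, 0.012, 0.1127]
eef_rot: [1.0, -0.007, -0.002, 0.004]
wrist_force: [-0.3, -0.3, -0.3]
width: 0.0601
```

```bash
python3 -c "
from h import *
from station import robot
delta(robot,[.424,.018,.072])
"
```

```text
t 8.25 pos [0.4232 0.012  0.1127] q [ 0.1   0.5  -0.26  2.19  0.29  0.49 -0.4 ] cm [ 0.08 -0.63  4.07] turn [ 0.008  0.005 -0.015] F [-0.29 -0.27 -0.25] w 0.0601
```

Emit:
apply_moves(series=[[[0.1,-0.6,0.5,0.008,0.005,-0.015,6.0],[0,0,1.0,0,0,0,6.0],[0,0,1.0,0,0,0,6.0],[0,0,1.0,0,0,0,6.0],[0,0,0.3,0,0,0,6.0],[0,0,0,0,0,0,6.0]]])

```text
time_s: 9.0
ee_pos: [0.4246, 0.0186, 0.0718]
eef_rot: [1.0, 0.001, 0.0, -0.0]
wrist_force: [0.3, -0.2, -0.4]
width: 0.0599
```

```bash
python3 -c "
from h import *
from station import robot
delta(robot,[.424,.018,.072])
"
```

```text
t 9.0 pos [0.4246 0.0186 0.0718] q [ 0.06  0.58 -0.22  2.22  0.33  0.37 -0.44] cm [-0.06  0.06 -0.02] turn [-0.    -0.001  0.002] F [ 0.3  -0.21 -0.37] w 0.0599
```

Emit:
apply_moves(series=[[[0,0,0,0,0,0,3.5],[0,0,0,0,0,0,3.1],[0,0,0,0,0,0,2.0],[0,0,0,0,0,0,2.0],[0,0,0,0,0,0,2.0]]], force=50)

```text
time_s: 9.62
ee_pos: [0.4237, 0.0185, 0.0722]
eef_rot: [1.0, 0.001, -0.0, -0.0]
wrist_force: [-1.7, -0.9, -0.7]
width: 0.0285
```

Emit:
apply_moves(series=[[[0,0,-0.4,0,0,0,2.0],[0,0,-0.6,0,0,0,2.0],[0,0,0,0,0,0,2.0],[0,0,0,0,0,0,2.0],[0,0,0,0,0,0,2.0]]])

```text
time_s: 10.25
ee_pos: [0.4234, 0.0181, 0.0822]
eef_rot: [1.0, 0.001, -0.001, 0.0]
wrist_force: [0.6, -0.7, -5.0]
width: 0.0285
```

```bash
python3 -c "
from h import *
from station import robot
delta(robot,[.424,.018,.072])
for i in range(2): robot.read_camera('wrist');delta(robot,[.4246,.0186,.072])
"
```

```text
t 10.25 pos [0.4234 0.0181 0.0822] q [ 0.07  0.56 -0.23  2.21  0.32  0.4  -0.43] cm [0.06 0.01 1.02] turn [0.    0.001 0.001] F [ 0.62 -0.73 -5.02] w 0.0285
t 10.3 pos [0.4233 0.0181 0.0821] q [ 0.07  0.56 -0.23  2.21  0.32  0.4  -0.43] cm [ 0.13 -0.05  1.01] turn [0.    0.002 0.001] F [ 0.46 -1.18 -4.06] w 0.0287
t 10.35 pos [0.4233 0.0181 0.0821] q [ 0.07  0.56 -0.23  2.21  0.32  0.4  -0.43] cm [ 0.13 -0.05  1.01] turn [0.    0.002 0.001] F [ 0.95  0.09 -4.32] w 0.0284
```

B reads about 4.5 N (0.46 kg). Set it back.

Emit:
apply_moves(series=[[[0,0,0.4,0,0,0,2.0],[0,0,0.3,0,0,0,2.0],[0,0,0.1,0,0,0,2.0],[0,0,0,0,0,0,2.0]]])

```text
time_s: 10.85
ee_pos: [0.4232, 0.0182, 0.0732]
eef_rot: [1.0, 0.001, -0.001, 0.0]
wrist_force: [-0.1, -0.0, -4.8]
width: 0.0286
```

```bash
python3 -c "
from h import *
from station import robot
delta(robot,[.4237,.0185,.0721])
"
```

```text
t 10.85 pos [0.4232 0.0182 0.0732] q [ 0.06  0.58 -0.22  2.22  0.33  0.37 -0.43] cm [ 0.05 -0.03  0.11] turn [0.    0.002 0.001] F [-0.14 -0.02 -4.83] w 0.0286
```

Emit:
apply_moves(series=[[[0.05,0,0.1,0,0,0,2.0],[0,0,0.05,0,0,0,2.0],[0,0,0,0,0,0,2.0]]])

```text
time_s: 11.22
ee_pos: [0.4237, 0.0182, 0.0723]
eef_rot: [1.0, 0.001, -0.001, 0.0]
wrist_force: [-1.0, 0.3, -4.6]
width: 0.0288
```

Emit:
apply_moves(series=[[[0,0,0.1,0,0,0,2.0],[0,0,0,0,0,0,2.0]]])

```text
time_s: 11.48
ee_pos: [0.4237, 0.0182, 0.0723]
eef_rot: [1.0, 0.001, -0.0, 0.0]
wrist_force: [-0.4, 1.3, -5.0]
width: 0.0286
```

Emit:
apply_moves(series=[[[0,0,0.15,0,0,0,2.0],[0,0,0.1,0,0,0,2.0]]])

```text
time_s: 11.72
ee_pos: [0.4237, 0.0183, 0.0721]
eef_rot: [1.0, 0.001, 0.0, 0.001]
wrist_force: [-2.9, -0.3, 9.5]
width: 0.0286
```

Emit:
apply_moves(series=[[[0,0,0,0,0,0,4.0],[0,0,0,0,0,0,6.0],[0,0,0,0,0,0,6.0],[0,0,-1.0,0,0,0,6.0],[0,0,-2.0,0,0,0,6.0],[0,0,-2.5,0,0,0,6.0],[0,0,-2.0,0,0,0,6.0],[0,0,0,0,0,0,6.0]]])

```text
time_s: 12.72
ee_pos: [0.4255, 0.0187, 0.1512]
eef_rot: [1.0, 0.001, 0.002, 0.001]
wrist_force: [0.1, -0.0, 0.1]
width: 0.0601
```

```bash
python3 -c "
from h import *
from station import robot
delta(robot,[.421,.181,.15])
c,P=wrist(robot,'w3')
k=(P[...,2]>.085)&(P[...,2]<.1)&(np.hypot(P[...,0]-.422,P[...,1]-.0175)<.04)
q=P[k];print(k.sum(),q.mean(0),(q.max(0)+q.min(0))/2,np.ptp(q,0))
"
```

```text
t 12.72 pos [0.4255 0.0187 0.1512] q [ 0.14  0.43 -0.32  2.15  0.24  0.59 -0.36] cm [ -0.42 -16.23   0.09] turn [ 0.001 -0.005  0.002] F [ 0.08 -0.03  0.09] w 0.0601
1526 [0.42419502 0.01889734 0.09184507] [0.42415506 0.01757991 0.08949354] [0.02943975 0.03007766 0.00889716]
```

Emit:
apply_moves(series=[[[0,-3.0,0,0,0,0,6.0],[-0.1,-4.0,0,0,0,0,6.0],[-0.1,-4.0,0,0,0,0,6.0],[-0.1,-4.0,0,0,0,0,6.0],[0,-1.2,0,0,0,0,6.0],[0,0,0,0,0,0,6.0]]])

```text
time_s: 13.52
ee_pos: [0.4194, 0.182, 0.1448]
eef_rot: [1.0, -0.001, -0.003, 0.003]
wrist_force: [0.4, -0.0, -0.4]
width: 0.0598
```

```bash
python3 -c "
from h import *
from station import robot
delta(robot,[.421,.181,.11])
c,P=wrist(robot,'w4')
k=(P[...,2]>.085)&(P[...,2]<.1)&(np.hypot(P[...,0]-.422,P[...,1]-.181)<.04)
q=P[k];print(k.sum(),q.mean(0),(q.max(0)+q.min(0))/2,np.ptp(q,0))
"
```

```text
t 13.53 pos [0.4194 0.182  0.1448] q [-0.25  0.48 -0.3   2.06  0.24  0.63 -0.71] cm [0.18 0.07 3.48] turn [ 0.006  0.006 -0.002] F [ 0.43 -0.01 -0.43] w 0.0598
1633 [0.42203927 0.18350635 0.09180911] [0.42206254 0.18209635 0.08952231] [0.0288144  0.02960684 0.0090108 ]
```

Emit:
apply_moves(series=[[[0.2,0,1.0,0,0.006,0,6.0],[0,0,1.0,0,0,0,6.0],[0,0,1.0,0,0,0,6.0],[0,0,0,0,0,0,6.0]]])

```text
time_s: 14.08
ee_pos: [0.4214, 0.1759, 0.1118]
eef_rot: [1.0, -0.006, -0.001, 0.005]
wrist_force: [0.4, 0.0, 0.3]
width: 0.0598
```

```bash
python3 -c "
from h import *
from station import robot
delta(robot,[.422,.182,.072])
"
```

```text
t 14.07 pos [0.4214 0.1759 0.1118] q [-0.26  0.54 -0.27  2.1   0.28  0.54 -0.74] cm [ 0.06 -0.65  3.97] turn [ 0.01   0.003 -0.011] F [0.36 0.04 0.33] w 0.0598
```

Emit:
apply_moves(series=[[[0.05,-0.6,0.5,0.01,0.003,-0.011,6.0],[0,0,1.0,0,0,0,6.0],[0,0,1.0,0,0,0,6.0],[0,0,1.0,0,0,0,6.0],[0,0,0.3,0,0,0,6.0],[0,0,0,0,0,0,6.0]]])

```text
time_s: 14.82
ee_pos: [0.4222, 0.1826, 0.0709]
eef_rot: [1.0, 0.0, 0.0, -0.0]
wrist_force: [-0.7, 0.1, -0.4]
width: 0.0603
```

```bash
python3 -c "
from h import *
from station import robot
delta(robot,[.422,.182,.072])
"
```

```text
t 14.82 pos [0.4222 0.1826 0.0709] q [-0.3   0.61 -0.23  2.13  0.32  0.43 -0.78] cm [-0.02  0.06 -0.11] turn [-0.001 -0.001  0.001] F [-0.74  0.15 -0.44] w 0.0603
```

Emit:
apply_moves(series=[[[0,0,-0.1,0,0,0,3.5],[0,0,0,0,0,0,3.1],[0,0,0,0,0,0,2.0],[0,0,0,0,0,0,2.0],[0,0,0,0,0,0,2.0]]], force=50)

```text
time_s: 15.45
ee_pos: [0.4219, 0.1826, 0.0725]
eef_rot: [1.0, 0.001, 0.0, -0.0]
wrist_force: [-0.0, 0.7, -0.6]
width: 0.0287
```

Emit:
apply_moves(series=[[[0,0,-0.4,0,0,0,2.0],[0,0,-0.6,0,0,0,2.0],[0,0,0,0,0,0,2.0],[0,0,0,0,0,0,2.0],[0,0,0,0,0,0,2.0]]])

```text
time_s: 16.08
ee_pos: [0.422, 0.1821, 0.083]
eef_rot: [1.0, 0.0, 0.0, -0.0]
wrist_force: [0.4, -0.8, -2.9]
width: 0.0286
```

```bash
python3 -c "
from h import *
from station import robot
delta(robot,[.424,.018,.072])
for i in range(2): robot.read_camera('wrist');delta(robot,[.4246,.0186,.072])
"
```

```text
t 16.07 pos [0.422  0.1821 0.083 ] q [-0.29  0.59 -0.24  2.12  0.31  0.46 -0.77] cm [ 0.19 16.42  1.09] turn [-0.    -0.001  0.   ] F [ 0.37 -0.83 -2.91] w 0.0286
t 16.12 pos [0.4219 0.1821 0.0829] q [-0.29  0.59 -0.24  2.12  0.31  0.46 -0.77] cm [ 0.26 16.35  1.09] turn [-0.    -0.001  0.001] F [-0.46 -0.07 -2.25] w 0.0287
t 16.18 pos [0.4219 0.1821 0.0829] q [-0.29  0.59 -0.24  2.12  0.31  0.46 -0.77] cm [ 0.26 16.35  1.09] turn [-0.    -0.001  0.001] F [ 0.07 -0.13 -2.05] w 0.0283
```

A reads about 2.4 N, so A is light, B (4.5 N) middle and C (7.8 N) heavy. Heaviest goes first as asked, so I set A back.

Emit:
apply_moves(series=[[[0,0,0.4,0,0,0,2.0],[0,0,0.3,0,0,0,2.0],[0,0,0.15,0,0,0,2.0],[0,0,0.15,0,0,0,2.0],[0,0,0.1,0,0,0,2.0]]])

```text
time_s: 16.8
ee_pos: [0.4218, 0.1822, 0.0723]
eef_rot: [1.0, 0.0, 0.0, 0.0]
wrist_force: [-3.6, -1.5, 14.1]
width: 0.029
```

Emit:
apply_moves(series=[[[0,0,0,0,0,0,4.0],[0,0,0,0,0,0,6.0],[0,0,0,0,0,0,6.0],[0,0,-1.0,0,0,0,6.0],[0,0,-2.0,0,0,0,6.0],[0,0,-3.0,0,0,0,6.0],[0,0,-2.0,0,0,0,6.0],[0,3.0,0,0,0,0,6.0],[0,5.0,0,0,0,0,6.0],[0,5.0,0,0,0,0,6.0]]])

```text
time_s: 18.05
ee_pos: [0.4246, 0.0549, 0.1593]
eef_rot: [1.0, 0.006, 0.005, -0.002]
wrist_force: [1.2, 0.4, -0.1]
width: 0.0599
```

```bash
python3 -c "
from h import *
from station import robot
delta(robot,[.428,-.206,.15])
"
```

```text
t 18.05 pos [0.4246 0.0549 0.1593] q [ 0.07  0.42 -0.34  2.14  0.23  0.61 -0.42] cm [ 0.03 26.09  0.8 ] turn [-0.005 -0.009  0.012] F [ 1.23  0.43 -0.05] w 0.0599
```

Emit:
apply_moves(series=[[[0,4.5,0,0,-0.009,0.012,6.0],[0,5.0,0,0,0,0,6.0],[0,5.0,0,0,0,0,6.0],[0,5.0,0,0,0,0,6.0],[0,4.0,0,0,0,0,6.0],[0,1.5,0.5,0,0,0,6.0],[0,0,0,0,0,0,6.0]]])

```text
time_s: 18.92
ee_pos: [0.4246, -0.2066, 0.1569]
eef_rot: [1.0, -0.004, 0.003, -0.002]
wrist_force: [0.8, -0.0, -0.5]
width: 0.0598
```

```bash
python3 -c "
from h import *
from station import robot
delta(robot,[.428,-.206,.11])
c,P=wrist(robot,'w5')
k=(P[...,2]>.085)&(P[...,2]<.1)&(np.hypot(P[...,0]-.428,P[...,1]+.206)<.04)
q=P[k];print(k.sum(),q.mean(0),(q.max(0)+q.min(0))/2,np.ptp(q,0))
"
```

```text
t 18.93 pos [ 0.4246 -0.2066  0.1569] q [ 0.65  0.48 -0.33  2.02  0.24  0.67  0.15] cm [ 0.31 -0.05  4.69] turn [-0.003 -0.006 -0.008] F [ 0.77 -0.02 -0.5 ] w 0.0598
1451 [ 0.4285115  -0.20530462  0.09186728] [ 0.42846315 -0.20652879  0.08968165] [0.0294662  0.02939527 0.00917613]
```

Emit:
apply_moves(series=[[[0.35,0,1.0,0,-0.006,-0.008,6.0],[0,0,1.2,0,0,0,6.0],[0,0,1.5,0,0,0,6.0],[0,0,0.5,0,0,0,6.0],[0,0,0,0,0,0,6.0]]])

```text
time_s: 19.6
ee_pos: [0.4297, -0.1984, 0.1121]
eef_rot: [1.0, 0.007, -0.0, -0.003]
wrist_force: [-0.3, 0.1, 0.3]
width: 0.0602
```

```bash
python3 -c "
from h import *
from station import robot
delta(robot,[.428,-.206,.072])
"
```

```text
t 19.6 pos [ 0.4297 -0.1984  0.1121] q [ 0.6   0.56 -0.3   2.06  0.28  0.57  0.11] cm [-0.17  0.78  4.01] turn [-0.007  0.001  0.015] F [-0.31  0.11  0.31] w 0.0602
```

Emit:
apply_moves(series=[[[-0.15,0.7,0.5,-0.007,0.001,0.015,6.0],[0,0,1.0,0,0,0,6.0],[0,0,1.0,0,0,0,6.0],[0,0,1.0,0,0,0,6.0],[0,0,0.3,0,0,0,6.0],[0,0,0,0,0,0,6.0]]])

```text
time_s: 20.35
ee_pos: [0.4285, -0.2061, 0.0717]
eef_rot: [1.0, -0.001, 0.0, 0.0]
wrist_force: [0.7, 0.4, -0.6]
width: 0.06
```

```bash
python3 -c "
from h import *
from station import robot
delta(robot,[.428,-.206,.072])
"
```

```text
t 20.35 pos [ 0.4285 -0.2061  0.0717] q [ 0.57  0.63 -0.25  2.09  0.33  0.46  0.07] cm [-0.05 -0.01 -0.03] turn [ 0.001 -0.001 -0.001] F [ 0.67  0.42 -0.57] w 0.06
```

Emit:
apply_moves(series=[[[0,0,0,0,0,0,3.5],[0,0,0,0,0,0,3.1],[0,0,0,0,0,0,2.0],[0,0,0,0,0,0,2.0],[0,0,0,0,0,0,2.0],[0,0,-0.5,0,0,0,2.0],[0,0,-1.5,0,0,0,2.0],[0,0,-2.5,0,0,0,2.0],[0,0,-2.5,0,0,0,2.0],[0,0,-2.5,0,0,0,2.0],[0,0,-1.5,0,0,0,2.0]]], force=60)

```text
time_s: 21.72
ee_pos: [0.4219, -0.204, 0.1797]
eef_rot: [1.0, -0.001, -0.008, -0.003]
wrist_force: [0.1, -0.2, -7.7]
width: 0.0282
```

```bash
python3 -c "
from h import *
from station import robot
delta(robot,[.6485,.184,.18])
"
```

```text
t 21.73 pos [ 0.4219 -0.204   0.1797] q [ 0.65  0.45 -0.35  1.99  0.22  0.76  0.17] cm [ 22.61 -38.82  -0.14] turn [-0.007  0.017 -0.001] F [ 0.11 -0.17 -7.74] w 0.0282
```

Emit:
apply_moves(series=[[[1.0,-1.8,-0.5,0,0.017,0,2.0],[2.0,-3.0,-0.3,0,0,0,2.0],[2.0,-3.5,0,0,0,0,2.0],[2.0,-3.5,0,0,0,0,2.0],[2.0,-3.5,0,0,0,0,2.0],[2.0,-3.5,0,0,0,0,2.0],[2.0,-3.5,0,0,0,0,2.0],[2.0,-3.5,0,0,0,0,2.0],[2.0,-3.5,0,0,0,0,2.0],[1.5,-2.5,0,0,0,0,2.0],[1.0,-1.5,0,0,0,0,2.0],[0,0,0,0,0,0,2.0]]])

```text
time_s: 23.22
ee_pos: [0.6083, 0.1536, 0.1733]
eef_rot: [1.0, 0.004, -0.016, -0.008]
wrist_force: [-0.9, -0.5, -7.5]
width: 0.0285
```

```bash
python3 -c "
from h import *
from station import robot
delta(robot,[.6485,.184,.135])
"
```

```text
t 23.23 pos [0.6083 0.1536 0.1733] q [-0.07  0.68 -0.34  1.55  0.23  0.98 -0.47] cm [ 4.17 -2.94  3.75] turn [-0.016  0.032  0.008] F [-0.9  -0.5  -7.53] w 0.0285
```

Emit:
apply_moves(series=[[[1.5,-1.0,0.5,-0.016,0.032,0.008,2.0],[1.5,-1.0,0.8,0,0,0,2.0],[1.0,-0.8,0.8,0,0,0,2.0],[0,0,0.5,0,0,0,2.0],[0,0,0,0,0,0,2.0]]])

```text
time_s: 23.85
ee_pos: [0.6419, 0.1778, 0.1398]
eef_rot: [1.0, -0.001, -0.008, 0.004]
wrist_force: [0.8, -0.0, -7.5]
width: 0.0285
```

```bash
python3 - <<'E'
from h import *
from station import robot
delta(robot,[.6485,.184,.135])
c,P=wrist(robot,'w6')
k=(abs(P[...,0]-.65)<.09)&(abs(P[...,1]-.184)<.095)&(P[...,2]>.040)&(P[...,2]<.056)
k=cv2.morphologyEx(k.astype(np.uint8),cv2.MORPH_OPEN,np.ones((7,7)))>0
q=P[k].astype(np.float32); r=cv2.minAreaRect(np.ascontiguousarray(q[:,:2])); print(k.sum(),np.median(q[:,2]),r,np.ptp(q,0),q.min(0),q.max(0))
E
```

```text
t 23.85 pos [0.6419 0.1778 0.1398] q [-0.14  0.77 -0.31  1.46  0.26  0.97 -0.52] cm [ 0.67 -0.63  0.47] turn [ 0.009  0.016 -0.001] F [ 0.78 -0.02 -7.53] w 0.0285
13357 0.049270693 ((0.6507492661476135, 0.18385356664657593), (0.10041316598653793, 0.13441085815429688), 5.943332672119141) [0.11267912 0.13409525 0.01186956] [0.59469277 0.12104342 0.04017674] [0.7073719  0.25513867 0.0520463 ]
```

View pics/w6.png

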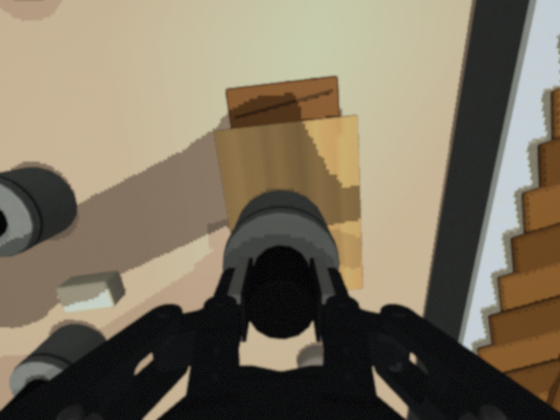

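The wrist view shows the board spanning about (215..360, 115..290) with the held weight at (280,240). The board centre works out to (0.650, 0.184), agreeing with the two fixed cameras.

Emit:
apply_moves(series=[[[0.75,-0.6,0.3,0.009,0.016,0,2.0],[0,0,0.2,0,0,0,2.0],[0,0,0,0,0,0,2.0]]])

```text
time_s: 24.28
ee_pos: [0.6502, 0.1836, 0.1358]
eef_rot: [1.0, -0.001, 0.002, -0.001]
wrist_force: [0.1, 0.0, -7.4]
width: 0.0285
```

```bash
python3 -c "
from h import *
from station import robot
delta(robot,[.6498,.184,.123])
"
```

```text
t 24.27 pos [0.6502 0.1836 0.1358] q [-0.14  0.77 -0.31  1.46  0.26  0.95 -0.52] cm [-0.04 -0.04  1.28] turn [-0.001 -0.003 -0.002] F [ 0.11  0.01 -7.42] w 0.0285
```

Emit:
apply_moves(series=[[[0,0,0.5,0,0,0,2.0],[0,0,0.4,0,0,0,2.0],[0,0,0.2,0,0,0,2.0],[0,0,0,0,0,0,2.0]]])

```text
time_s: 24.78
ee_pos: [0.65, 0.1834, 0.1241]
eef_rot: [1.0, -0.001, 0.001, -0.0]
wrist_force: [-0.5, -0.7, -7.3]
width: 0.0284
```

```bash
python3 -c "
from h import *
from station import robot
delta(robot,[.6498,.184,.122])
"
```

```text
t 24.77 pos [0.65   0.1834 0.1241] q [-0.14  0.79 -0.3   1.47  0.27  0.93 -0.53] cm [-0.02 -0.06  0.21] turn [-0.001 -0.003 -0.003] F [-0.49 -0.66 -7.28] w 0.0284
```

Emit:
apply_moves(series=[[[0,0,0.2,0,0,0,2.0],[0,0,0.2,0,0,0,2.0],[0,0,0.2,0,0,0,2.0],[0,0,0,0,0,0,2.0]]])

```text
time_s: 25.28
ee_pos: [0.6504, 0.1837, 0.1191]
eef_rot: [1.0, -0.001, 0.002, -0.001]
wrist_force: [-1.5, 0.5, -5.0]
width: 0.0284
```

Emit:
apply_moves(series=[[[0,0,0.2,0,0,0,2.0],[0,0,0.2,0,0,0,2.0],[0,0,0,0,0,0,2.0]]])

```text
time_s: 25.65
ee_pos: [0.6504, 0.1837, 0.1164]
eef_rot: [1.0, -0.001, 0.002, -0.001]
wrist_force: [-1.1, 0.4, -2.5]
width: 0.0282
```

Emit:
apply_moves(series=[[[0,0,0.2,0,0,0,2.0],[0,0,0.2,0,0,0,2.0],[0,0,0,0,0,0,2.0]]])

```text
time_s: 26.02
ee_pos: [0.6504, 0.1837, 0.1135]
eef_rot: [1.0, -0.001, 0.002, -0.001]
wrist_force: [-2.6, -1.6, -0.1]
width: 0.0287
```

Emit:
apply_moves(series=[[[0,0,0,0,0,0,3.3],[0,0,0,0,0,0,4.0],[0,0,0,0,0,0,6.0],[0,0,0,0,0,0,6.0],[0,0,-1.0,0,0,0,6.0],[0,0,-2.0,0,0,0,6.0],[0,0,-3.0,0,0,0,6.0],[0,0,-2.0,0,0,0,6.0],[0,0,0,0,0,0,6.0]]])

```text
time_s: 27.15
ee_pos: [0.6542, 0.1856, 0.2008]
eef_rot: [1.0, -0.001, 0.009, -0.004]
wrist_force: [-0.1, -0.5, 0.0]
width: 0.0602
```

```bash
python3 - <<'E'
from h import *
from station import robot
delta(robot,[.422,.182,.16])
c,P=wrist(robot,'w7')
k=(abs(P[...,0]-.65)<.09)&(abs(P[...,1]-.184)<.095)&(P[...,2]>.034)&(P[...,2]<.048)
k=cv2.morphologyEx(k.astype(np.uint8),cv2.MORPH_OPEN,np.ones((7,7)))>0
q=P[k].astype(np.float32); r=cv2.minAreaRect(np.ascontiguousarray(q[:,:2])); print(k.sum(),np.median(q[:,2]),r)
k=(P[...,2]>.128)&(P[...,2]<.142)&(np.hypot(P[...,0]-.65,P[...,1]-.184)<.03)
q=P[k];print(k.sum(),q.mean(0),(q.max(0)+q.min(0))/2,np.ptp(q,0))
E
```

```text
t 27.15 pos [0.6542 0.1856 0.2008] q [-0.13  0.71 -0.33  1.39  0.24  1.06 -0.5 ] cm [-23.29   0.46   3.65] turn [-0.007 -0.019 -0.003] F [-0.08 -0.5   0.04] w 0.0602
8420 0.04068677 ((0.6505147218704224, 0.18376708030700684), (0.10049238801002502, 0.13497374951839447), 6.072901725769043)
1380 [0.65096952 0.18419522 0.1334571 ] [0.65095316 0.1832862  0.13195366] [0.02917372 0.0293749  0.00763574]
```

View pics/w7.png

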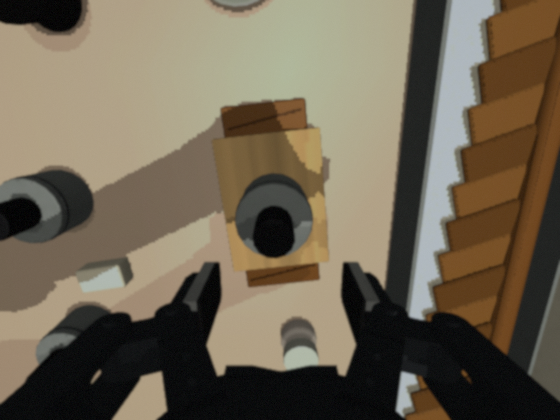

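The heavy weight stands at the centre of the large board to within 1 mm. Now for A.

Emit:
apply_moves(series=[[[-3.0,0,0,0,-0.019,0,6.0],[-5.0,0,0.5,0,0,0,6.0],[-5.0,0.1,0.5,0,0,0,6.0],[-5.0,0.1,0.8,0,0,0,6.0],[-3.5,0.1,0.8,0,0,0,6.0],[-1.0,0.1,0.5,0,0,0,6.0],[0,0,0,0,0,0,6.0]]])

```text
time_s: 28.08
ee_pos: [0.4193, 0.1798, 0.162]
eef_rot: [1.0, -0.002, -0.006, -0.002]
wrist_force: [0.1, -0.4, 0.5]
width: 0.0601
```

```bash
python3 -c "
from h import *
from station import robot
delta(robot,[.422,.182,.11])
c,P=wrist(robot,'w8')
k=(P[...,2]>.085)&(P[...,2]<.1)&(np.hypot(P[...,0]-.422,P[...,1]-.181)<.04)
q=P[k];print(k.sum(),q.mean(0),(q.max(0)+q.min(0))/2,np.ptp(q,0))
"
```

```text
t 28.07 pos [0.4193 0.1798 0.162 ] q [-0.2   0.46 -0.35  2.05  0.23  0.68 -0.7 ] cm [ 0.32 -0.2   5.19] turn [-0.003  0.011 -0.004] F [ 0.13 -0.41  0.53] w 0.0601
1400 [0.42204279 0.18284598 0.09190338] [0.42214232 0.18164518 0.08979374] [0.02891933 0.02971042 0.0095685 ]
```

Emit:
apply_moves(series=[[[0.3,-0.2,1.0,0,0.011,0,6.0],[0,0,1.5,0,0,0,6.0],[0,0,1.5,0,0,0,6.0],[0,-0.3,0.8,0,0,0,6.0],[0,0,0,0,0,0,6.0]]])

```text
time_s: 28.75
ee_pos: [0.4308, 0.1869, 0.1111]
eef_rot: [1.0, -0.005, 0.004, -0.004]
wrist_force: [0.8, -0.5, 1.4]
width: 0.0599
```

```bash
python3 -c "
from h import *
from station import robot
delta(robot,[.422,.182,.072])
"
```

```text
t 28.75 pos [0.4308 0.1869 0.1111] q [-0.25  0.55 -0.29  2.08  0.29  0.54 -0.76] cm [-0.91  0.53  3.9 ] turn [-0.007 -0.008 -0.009] F [ 0.78 -0.46  1.35] w 0.0599
```

Emit:
apply_moves(series=[[[-0.8,0.4,0.3,-0.007,-0.008,-0.009,6.0],[0,0,0.5,0,0,0,6.0],[0,0,0,0,0,0,6.0]]])

```text
time_s: 29.12
ee_pos: [0.423, 0.183, 0.1031]
eef_rot: [1.0, -0.0, 0.001, -0.0]
wrist_force: [0.6, 0.3, -0.5]
width: 0.06
```

```bash
python3 -c "
from h import *
from station import robot
delta(robot,[.422,.182,.072])
"
```

```text
t 29.12 pos [0.423  0.183  0.1031] q [-0.26  0.56 -0.28  2.1   0.3   0.52 -0.77] cm [-0.1   0.1   3.11] turn [-0.001 -0.001 -0.   ] F [ 0.64  0.35 -0.55] w 0.06
```

Emit:
apply_moves(series=[[[-0.1,0.1,1.0,0,0,0,6.0],[0,0,1.0,0,0,0,6.0],[0,0,0.8,0,0,0,6.0],[0,0,0.1,0,0,0,6.0],[0,0,0,0,0,0,6.0]]])

```text
time_s: 29.75
ee_pos: [0.4221, 0.1819, 0.0719]
eef_rot: [1.0, -0.0, 0.001, -0.0]
wrist_force: [-0.5, 0.2, 0.4]
width: 0.0598
```

```bash
python3 -c "
from h import *
from station import robot
delta(robot,[.422,.182,.072])
"
```

```text
t 29.75 pos [0.4221 0.1819 0.0719] q [-0.29  0.61 -0.24  2.13  0.34  0.43 -0.8 ] cm [-0.01 -0.01 -0.01] turn [-0.001 -0.002 -0.   ] F [-0.53  0.23  0.38] w 0.0598
```

Emit:
apply_moves(series=[[[0,0,0,0,0,0,3.5],[0,0,0,0,0,0,3.1],[0,0,0,0,0,0,2.0],[0,0,0,0,0,0,2.0],[0,0,0,0,0,0,2.0],[0,0,-0.5,0,0,0,2.0],[0,0,-1.5,0,0,0,2.0],[0,0,-2.5,0,0,0,2.0],[0,0,-2.5,0,0,0,2.0],[0,0,-2.5,0,0,0,2.0],[0,0,-1.5,0,0,0,2.0]]], force=60)

```text
time_s: 31.12
ee_pos: [0.4203, 0.1804, 0.1845]
eef_rot: [1.0, -0.0, -0.002, 0.001]
wrist_force: [1.3, -0.9, -2.5]
width: 0.0282
```

```bash
python3 -c "
from h import *
from station import robot
delta(robot,[.657,-.1465,.18])
"
```

```text
t 31.12 pos [0.4203 0.1804 0.1845] q [-0.19  0.42 -0.36  2.02  0.22  0.74 -0.69] cm [23.69 32.67  0.45] turn [ 0.002  0.003 -0.001] F [ 1.31 -0.89 -2.53] w 0.0282
```

Emit:
apply_moves(series=[[[1.5,1.5,0,0,0,0,2.0],[2.5,3.0,0,0,0,0,2.0],[2.5,3.5,0,0,0,0,2.0],[2.5,3.5,0,0,0,0,2.0],[2.5,3.5,0,0,0,0,2.0],[2.5,3.5,0,0,0,0,2.0],[2.5,3.5,0,0,0,0,2.0],[2.0,3.0,0,0,0,0,2.0],[1.5,2.0,0,0,0,0,2.0],[0,0,0,0,0,0,2.0]]])

```text
time_s: 32.38
ee_pos: [0.6236, -0.0992, 0.1839]
eef_rot: [1.0, 0.001, -0.003, 0.001]
wrist_force: [-0.4, 0.6, -2.1]
width: 0.0283
```

```bash
python3 -c "
from h import *
from station import robot
delta(robot,[.657,-.1465,.14])
"
```

```text
t 32.38 pos [ 0.6236 -0.0992  0.1839] q [ 0.31  0.66 -0.33  1.54  0.24  0.98 -0.09] cm [3.36 4.72 4.38] turn [0.002 0.007 0.001] F [-0.36  0.62 -2.1 ] w 0.0283
```

Emit:
apply_moves(series=[[[1.2,1.6,0.5,0,0.007,0,2.0],[1.2,1.6,0.8,0,0,0,2.0],[0.8,1.2,1.0,0,0,0,2.0],[0,0,0.8,0,0,0,2.0],[0,0,0,0,0,0,2.0]]])

```text
time_s: 33.0
ee_pos: [0.6557, -0.1429, 0.149]
eef_rot: [1.0, 0.002, -0.002, -0.0]
wrist_force: [-0.3, 0.1, -0.9]
width: 0.0287
```

```bash
python3 - <<'E'
from h import *
from station import robot
delta(robot,[.657,-.1465,.135])
c,P=wrist(robot,'w9')
k=(abs(P[...,0]-.657)<.07)&(abs(P[...,1]+.1465)<.07)&(P[...,2]>.040)&(P[...,2]<.056)
k=cv2.morphologyEx(k.astype(np.uint8),cv2.MORPH_OPEN,np.ones((7,7)))>0
q=P[k].astype(np.float32); r=cv2.minAreaRect(np.ascontiguousarray(q[:,:2])); print(k.sum(),np.median(q[:,2]),r)
E
```

```text
t 33.0 pos [ 0.6557 -0.1429  0.149 ] q [ 0.36  0.76 -0.32  1.45  0.26  0.98 -0.02] cm [0.14 0.36 1.4 ] turn [-0.001  0.004  0.005] F [-0.35  0.14 -0.89] w 0.0287
3478 0.049255677 ((0.6555519104003906, -0.12905272841453552), (0.07994720339775085, 0.054184239357709885), 8.877104759216309)
```

View pics/w9.png

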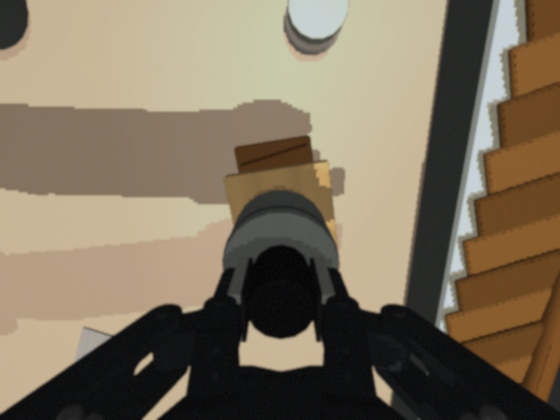

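Half the small board is hidden by the weight. Its visible far edge, (225..328, 160..175), gives a centre of (0.6583, -0.1468), against (0.6564, -0.1466) from the fixed cameras. I'll use x = 0.6575.

Emit:
apply_moves(series=[[[0.15,0.3,0.6,0,0.004,0.005,2.0],[0.05,0,0.5,0,0,0,2.0],[0,0,0.2,0,0,0,2.0],[0,0,0,0,0,0,2.0]]])

```text
time_s: 33.55
ee_pos: [0.6583, -0.1447, 0.1367]
eef_rot: [1.0, 0.001, 0.001, -0.0]
wrist_force: [-0.5, 0.0, -3.6]
width: 0.0287
```

```bash
python3 -c "
from h import *
from station import robot
delta(robot,[.6575,-.1467,.124])
"
```

```text
t 33.55 pos [ 0.6583 -0.1447  0.1367] q [ 0.36  0.77 -0.31  1.46  0.27  0.95 -0.03] cm [-0.08  0.2   1.27] turn [-0.001 -0.002  0.002] F [-0.46  0.04 -3.63] w 0.0287
```

Emit:
apply_moves(series=[[[-0.05,0.2,0.4,0,0,0,2.0],[0,0,0.4,0,0,0,2.0],[0,0,0.2,0,0,0,2.0],[0,0,0,0,0,0,2.0]]])

```text
time_s: 34.05
ee_pos: [0.6579, -0.1469, 0.1262]
eef_rot: [1.0, 0.001, 0.001, -0.0]
wrist_force: [-1.5, 0.1, -3.2]
width: 0.0288
```

```bash
python3 -c "
from h import *
from station import robot
delta(robot,[.6575,-.1467,.122])
"
```

```text
t 34.05 pos [ 0.6579 -0.1469  0.1262] q [ 0.36  0.78 -0.31  1.47  0.27  0.93 -0.03] cm [-0.04 -0.02  0.42] turn [-0.001 -0.003  0.002] F [-1.5   0.13 -3.22] w 0.0288
```

Emit:
apply_moves(series=[[[0,0,0.2,0,0,0,2.0],[0,0,0.2,0,0,0,2.0],[0,0,0.1,0,0,0,2.0],[0,0,0,0,0,0,2.0]]])

```text
time_s: 34.55
ee_pos: [0.6581, -0.1468, 0.1214]
eef_rot: [1.0, 0.001, 0.002, -0.0]
wrist_force: [-0.3, -0.6, -2.5]
width: 0.0285
```

Emit:
apply_moves(series=[[[0,0,0.15,0,0,0,2.0],[0,0,0.15,0,0,0,2.0],[0,0,0,0,0,0,2.0]]])

```text
time_s: 34.92
ee_pos: [0.6582, -0.1468, 0.1191]
eef_rot: [1.0, 0.001, 0.002, -0.0]
wrist_force: [-0.7, -0.0, -0.8]
width: 0.0285
```

```bash
python3 -c "
from h import *
from station import robot
delta(robot,[.6575,-.1467,.1183])
robot.read_camera('wrist')
delta(robot,[.6575,-.1467,.1183])
"
```

```text
t 34.92 pos [ 0.6582 -0.1468  0.1191] q [ 0.36  0.79 -0.31  1.47  0.28  0.91 -0.03] cm [-0.07 -0.01  0.07] turn [-0.    -0.004  0.002] F [-0.73 -0.   -0.82] w 0.0285
t 34.98 pos [ 0.6582 -0.1468  0.1191] q [ 0.36  0.79 -0.31  1.47  0.28  0.91 -0.03] cm [-0.07 -0.01  0.08] turn [-0.    -0.004  0.002] F [-1.37  1.1  -0.26] w 0.0285
```

Nearly balanced, about half a newton left. Release and retreat.

Emit:
apply_moves(series=[[[0,0,0.05,0,0,0,2.0],[0,0,0,0,0,0,3.3],[0,0,0,0,0,0,4.0],[0,0,0,0,0,0,6.0],[0,0,0,0,0,0,6.0],[0,0,-1.0,0,0,0,6.0],[0,0,-2.0,0,0,0,6.0],[0,0,-3.0,0,0,0,6.0],[0,0,-3.0,0,0,0,6.0],[0,0,0,0,0,0,6.0]]])

```text
time_s: 36.22
ee_pos: [0.6597, -0.1467, 0.2149]
eef_rot: [1.0, 0.001, 0.005, 0.0]
wrist_force: [0.3, 0.1, 0.1]
width: 0.0603
```

```bash
python3 - <<'E'
from h import *
from station import robot
delta(robot,[.657,-.1465,.2])
c,P=wrist(robot,'w10')
k=(abs(P[...,0]-.657)<.07)&(abs(P[...,1]+.1465)<.07)&(P[...,2]>.040)&(P[...,2]<.051)
k=cv2.morphologyEx(k.astype(np.uint8),cv2.MORPH_OPEN,np.ones((7,7)))>0
q=P[k].astype(np.float32); r=cv2.minAreaRect(np.ascontiguousarray(q[:,:2])); print(k.sum(),np.median(q[:,2]),r)
k=(P[...,2]>.13)&(P[...,2]<.145)&(np.hypot(P[...,0]-.657,P[...,1]+.1465)<.03)
q=P[k];print(k.sum(),q.mean(0),(q.max(0)+q.min(0))/2,np.ptp(q,0))
c=robot.read_camera('top');np.savez('top1.npz',**c);a=np.load('top0.npz')['image']
cv2.imwrite('pics/top1.png',c['image'][:,:,::-1])
cv2.imwrite('pics/scene1.png',robot.read_camera('scene')['image'][:,:,::-1])
E
```

```text
t 36.23 pos [ 0.6597 -0.1467  0.2149] q [ 0.37  0.7  -0.34  1.38  0.24  1.1  -0.  ] cm [-0.28 -0.02  1.49] turn [ 0.    -0.01   0.002] F [0.32 0.14 0.13] w 0.0603
2193 0.045464333 ((0.6583561897277832, -0.14670322835445404), (0.07990831136703491, 0.09001395106315613), 9.140775680541992)
1336 [ 0.65861738 -0.14582375  0.13799442] [ 0.65873195 -0.14702014  0.13524693] [0.02903426 0.02962946 0.01046579]
```

View pics/w10.png

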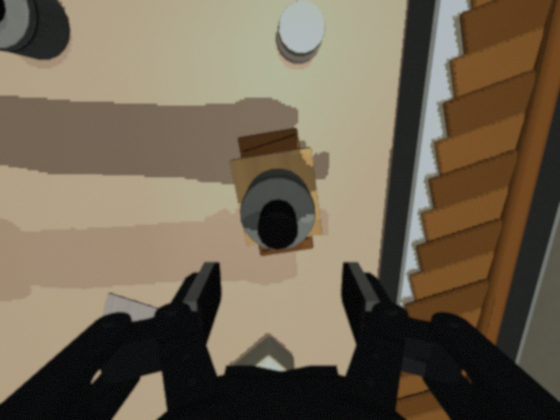

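View pics/scene1.png

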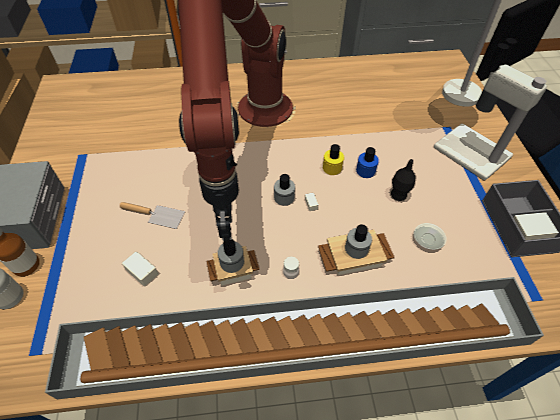

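Both weights stand centred and everything else is as it was, so I'm handing in.

```bash
python3 -c "
from station import robot
print(robot.hand_in())"
```

```text
the job is handed in; nothing more can be done
None
```

The heaviest weight is on the large board and the lightest on the small one, both upright. I handed the job in at about 36 s of the 70 s allowed, and no verdict was reported.

- **Weighing:** I lifted each weight about 1 cm and set it back before moving any of them. The left one read about 2.4 N (lightest), the centre one about 4.5 N (middle) and the right one about 7.8 N (heaviest).
- **Placing:** I placed the heaviest first, then the lightest. I lowered each onto its foam until the wrist force was close to zero, then let go.
- **Large board:** In the last wrist view the weight was within 1 mm of the board's centre. The board top was at 41 mm, about 9 mm sunk (crush limit 17 mm).
- **Small board:** The weight was within 1 mm of this board's centre too. The board top was at 45.5 mm, about 4 mm sunk (crush limit 12.5 mm).
- **Middle weight:** It stood within 1 mm of its starting spot when I checked just after setting it back.
- **Other things:** They looked unmoved in the last scene view, which I judged by eye without measuring.

**Disagreements:**
- The two fixed cameras differed by 2 to 5 mm. The wrist camera read between them at the weights and about 1 mm beyond the scene camera in x at the boards, so I used averages at the boards.
- When I set the centre and left weights back on the table, the wrist force briefly rose to about 10 to 14 N, well under the limits.

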